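# Dispense the ball bearing from a kitting carousel

## Task

The bench carousel holds three parts of a wheel-hub kit. Turn its wheel, which has upright hand posts, until the pocket with the ball bearing sits over the dump flap and stop there; then press the hand lever down to tip the bearing out into the steel kit box below, and let the lever come back up so that the flap is shut. The castle nut and the grease cap stay in their pockets, and the other things on the bench stay where they are.

Things in the scene. Friction and masses are not known exactly. Their poses are not given: they have to be found in the camera images.
- carousel: Hand-turned kitting carousel bolted to the bench: grey base plate 190 x 170 mm, column, round aluminium deck (radius 118 mm, top 145 mm above the bench), pocket wheel above it. Origin: on the wheel's axis at bench height; z up; +x points from the axis to the dump flap. The hand lever stands at its -y side.
- wheel: White wheel lying flat on the deck, radius 114 mm, top 172 mm above the bench. Origin: on its vertical axis. Five bottomless pockets, 72 mm wide, centres 70 mm from the axis, at 0, 72, 144, 216, 288 degrees anticlockwise from its +x; half-way between them, 94 mm from the axis, five round upright hand posts 18 mm thick, 45 mm high. Turns endlessly (3 to 8 N at a post); stays put; rigid sideways, so hold a post loosely, fingers before and behind it.
- flap_mid (a point): Middle of the shut dump flap, in its top face (70 mm from the axis, 145 mm above the bench). The flap, 82 mm wide, fills a notch in the deck from 29 mm off the axis out to the rim, flush with it; it hinges down about a cross shaft at its inner edge. A pocket over it empties when it is tipped.
- flap (a joint): Angle of the dump flap and its lever (one rigid part), rad: 0 shut, 1.0 fully tipped (end stop). Sprung shut: it carries the parts, springs back when let go, and takes about 3 N (start) to 9 N (end) at the lever grip. The bearing slides off it outwards by its own weight from about 0.8 on.
- lever_grip (a point): Centre of the lever's rubber grip: a level round bar 24 mm thick, 56 mm long along the carousel's y, free above, 173 mm above the bench when shut. It moves on an arc of 100 mm radius about lever_pivot: at rest the arm rises 25 degrees towards the carousel's +x; pressed down fully it points 32 degrees below level (grip centre 78 mm above the bench).
- lever_pivot (a point): Point on the fixed axis of the flap's cross shaft, abreast of the lever grip: x = 30, y = -130, z = 131 mm in the carousel's frame, whose axes it has. The shaft lies along y.
- bearing: The ball bearing, origin at its centre: a flat steel ring 62 mm in diameter, 17 mm thick, bore 25 mm, dark seal between its two rings; about 0.23 kg. It starts lying on the deck in one of the wheel's pockets with 5 mm of play all round, so it trails behind the pocket's centre when swept along.
- nut_mid (a point): Centre of the castle nut, half-way up: dark steel hexagon 55 mm across flats, 30 mm high, slotted crown. In another pocket.
- cap_mid (a point): Centre of the grease cap, half-way up: closed steel dome 62 mm in diameter, 28 mm high. In another pocket.
- kit_box: Open grey sheet-steel box, 170 (along its x) x 160 x 45 mm, walls 4 mm, standing loose under the flap's mouth, its x roughly along the carousel's x. Origin: centre of its underside.
- hammer: Hammer lying on the bench. Leave alone.
- wrench: Spanner 190 mm long lying on the bench. Leave alone.
- screwdriver: Screwdriver with black handle lying on the bench. Leave alone.
- spray_can: Grey spray can 190 mm high standing at the back. Leave alone.
- tape: Black pocket tape measure, 75 x 36 x 70 mm. Leave alone.
- carton: Flat cardboard carton 90 x 90 x 35 mm behind the carousel. Leave alone.
- jar: Glass jar with steel lid, 90 mm high. Leave alone.
Not all that is in view belongs to the job. What is meant by the kit_box is not pink, and is the larger of those in its own colour.

How it is judged:
On the way, in this order (a step that is already met when the one before it is completed fails the run):
1. the bearing, in its pocket, is stopped over the shut flap (within 15 mm of its middle) (horizontal distance between bearing and flap_mid below 0.015 m and height (world z) of bearing between 0.147 and 0.165 m and value of joint flap below 0.08 rad and angular speed of wheel below 0.06 rad/s), for 0.2 s.
2. the flap is tipped by its lever and the bearing drops below the deck (value of joint flap above 0.4 rad and height (world z) of bearing below 0.1 m), for 0.02 s.
At the end, for the whole second after the job is handed in: The bearing lies at rest inside the kit box (its centre within the walls and below the rim), the box stands upright, the flap is shut (under 0.08 rad), the wheel is still, and the castle nut and grease cap are still in wheel pockets at deck height (x of bearing in the frame of kit_box between -0.081 and 0.081 m and y of bearing in the frame of kit_box between -0.076 and 0.076 m and z of bearing in the frame of kit_box below 0.045 m and angle between kit_box's own z axis and vertical below 0.1 rad and linear speed of bearing below 0.03 m/s and value of joint flap below 0.08 rad and angular speed of wheel below 0.05 rad/s and height (world z) of each of nut_mid, cap_mid above 0.146 m and horizontal distance between each of nut_mid, cap_mid and wheel below 0.09 m); the robot touches nothing.
It fails at once if the castle nut or the grease cap leaves its pocket (height (world z) of any of nut_mid, cap_mid below 0.135 m or height (world z) of any of nut_mid, cap_mid above 0.185 m).
It fails at once if another thing on the bench is moved by more than 30 mm (distance of any of hammer, wrench, screwdriver, spray_can, tape, carton, jar from where it was at the start of the episode above 0.03 m).
It fails at once if the kit box is moved by more than 40 mm (distance of kit_box from where it was at the start of the episode above 0.04 m).
It also fails if it takes over 72 s, if anything falls off the work surface, if the arm or the gripper's body presses on something with over 40 N, if the wrist force passes 120 N, or if a joint passes its speed limit or range.

## Robot

A 6-joint arm with a two-finger parallel gripper is mounted at the origin on the work surface. World frame = base frame: x ahead of the robot, y to its left, z up, the work surface at z = 0. Lengths are in m, angles in rad, forces in N, time in s.
With the tool pointing down it reaches from about 0.35 to 0.85 m from the base axis. Payload 8.1 kg.
Tool frame: the origin (TCP) lies on the centre line of the jaws, within the pads' length; the fingertips stand 25 mm ahead of it and the grasp point (between the pads) lies 6 mm ahead of it; z points along the fingers, y is the direction in which the jaws open and shut (so a half turn about z gives the same grasp; the last joint's range is limited). The gripper opens to 85 mm and grips with 20 to 120 N. Pads are 22 mm wide; open, the fingers measure 114 mm over their backs; the gripper's body (76 mm by 85 mm) begins 54 mm behind the grasp point. The pads swing forward as they close: fully open they stand 13 mm farther back than shut.
Start: joints at [-1.367, 0.13, 1.488, -0, 1.523, -0.085], TCP at [0.171, -0.575, 0.256] pointing down, gripper open.
Joint ranges: [-2.96, 2.96], [-0.89, 2.26], [0.02, 2.5], [-1.34, 4.48], [0, 2.73], [-2.66, 2.66]. Speed limits (rad/s): [2.39, 2.39, 2.79, 3.14, 3.14, 3.14].

## Interface

Orientations are given as a unit quaternion [w, x, y, z].
In Python, from workcell import get_state, read_camera, camera_info, sign_off gives the robot as it stands. The module is installed in compiled form; this text tells all that it offers.
- The arm moves only by the tool move_arm, never from a script. Its argument "series" is a list of rows, each a list of 2 entries, a list of its own where there are three numbers: the shift along the world's x, y, z in units of 50 mm (1.0 is 50 mm), then the turn about the world's z in units of 8 degrees (1.0 is 8 degrees). In form: [[[x, y, z], yaw], ...]. A call has 1 to 12 rows; each row is the pose to reach, as a shift and turn from the pose commanded when the call began; what a row does not reach only later rows make up. A row lasts 1/8 s, in which the tool goes at most 62.5 mm and 10.7 degrees, less where a joint would pass 70% of its speed; a pose out of reach is approached as far as the arm can. A call with a gripper value outside its range is refused whole. "claw" is the opening, from 0 (shut) to 1 (fully open), set as the call begins (left out, the last holds). The fingers move at their own pace and stop on an object; "force" is the grip in N (left out, the last holds). Time passes only in rows, so rows that repeat a pose let the fingers close. It gives the time, the measured TCP pose, the force and the opening at its end, in the units of the state.
- get_state(): the state, without advancing time (a new reading comes with each control period).
- read_camera(name): name is "scene" or "side" or "wrist"; returns the picture (480x640x3 uint8, blue, green, red); there is no depth.
- camera_info(name): a dict with "vfov" (degrees; the focal length in pixels is half the picture's height over the tangent of half this angle, whatever the lens; pixels are square), "cx", "cy" (the principal point, pixels), "eye" and "attitude" of the camera in the world. Camera axes: x right, y up, looking along -z (the intrinsics and any distortion apply to the point x, -y, -z); pixel columns grow to the right and rows downward; lengths in m; the calibration is good to about 2 mm. The wrist camera is an equidistant fisheye: a pixel r from the principal point sees the ray r / f radians off the axis. A picture is of the moment at which its call begins: read the wrist's pose just before it. camera_info takes no time and is no camera call; for the wrist camera it gives the pose at the moment of the call.
- sign_off(): hands the job in, once; it reports no verdict.
The state is a dict: "clock": time; "joint_pos": joint angles; "qvel": joint speeds; "effort": joint torques, N m; "position": TCP position; "orientation": TCP orientation; "contact_force": force on the tool from outside, world axes, zero at the start; "wrist_torque": the same for the moment, N m; "finger_gap": finger opening in m.
Only numpy, scipy, OpenCV 4.12 (cv2) and the standard library are available. Lean on these libraries where they do the work, as an engineer would, in place of code of your own. Each camera call takes 0.05 s, during which the arm holds its last target.

## Working session

There is one attempt and no reset: what is moved stays moved. The work goes in short steps, Python scripts to look and compute and a tool call to move; the robot and the scene stay as the last step left them, time stands still between calls to the robot, and variables do not carry over. Pictures are saved under pics/ and viewed, and the job is handed in when it is done.

Besides the shell and the picture viewer there is one more tool, called as a command line: name --argument value ..., lists and objects as JSON in quotes. move_arm: Moves the arm, as the interface text tells. Its arguments: {"type":"object","properties":{"series":{"type":"array","items":{"type":"array"}},"claw":{"type":"number"},"force":{"type":"number"}},"required":["series"]}

```bash
mkdir -p pics; python3 - <<'E'
from workcell import *
import cv2
s=get_state();print(s)
for n in("scene","side","wrist"):
    print(n,camera_info(n)); cv2.imwrite(f"pics/{n}0.png",read_camera(n))
E
```

```text
{'clock': 0.0, 'joint_pos': array([-1.36739870e+00,  1.31167935e-01,  1.48927546e+00,  3.43071431e-05,
        1.52297388e+00, -8.53944217e-02]), 'qvel': array([ 0.00103448,  0.00053508,  0.00071852,  0.00125674, -0.00200847,
        0.0014434 ]), 'effort': array([-3.22299915e-03, -5.69402111e+01, -5.00557351e+01, -5.48654443e-04,
        1.46921701e-02, -1.55060195e-05]), 'position': array([ 0.17081274, -0.5746587 ,  0.25524243]), 'orientation': array([-9.11734620e-04,  9.89592704e-01,  1.43893878e-01, -3.66932415e-05]), 'contact_force': array([-1.05710714,  0.56988654,  0.97174399]), 'wrist_torque': array([-0.02368611,  0.00265302, -0.02237012]), 'finger_gap': 0.08552320493151479}
scene {'vfov': 48.80615372979119, 'cx': 326.1123367018323, 'cy': 234.91045972548918, 'eye': array([ 1.41088857, -0.52055713,  1.09396578]), 'attitude': array([0.79433818, 0.33208514, 0.19513473, 0.46975392])}
side {'vfov': 51.57894438948077, 'cx': 324.6796549417929, 'cy': 246.9677714122099, 'eye': array([0.12726948, 0.71443281, 0.61949516]), 'attitude': array([-0.22426324, -0.13205038,  0.4814292 ,  0.83695557])}
wrist {'vfov': 65.70646984690485, 'cx': 323.34253941803075, 'cy': 240.96820202815414, 'eye': array([ 0.24125696, -0.5543381 ,  0.37358383]), 'attitude': array([ 0.79317852, -0.11658634,  0.08823441, -0.59117692])}
```

View pics/scene0.png

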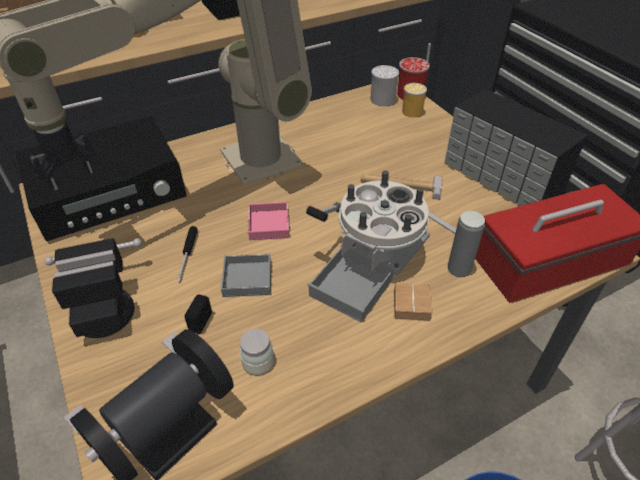

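View pics/side0.png

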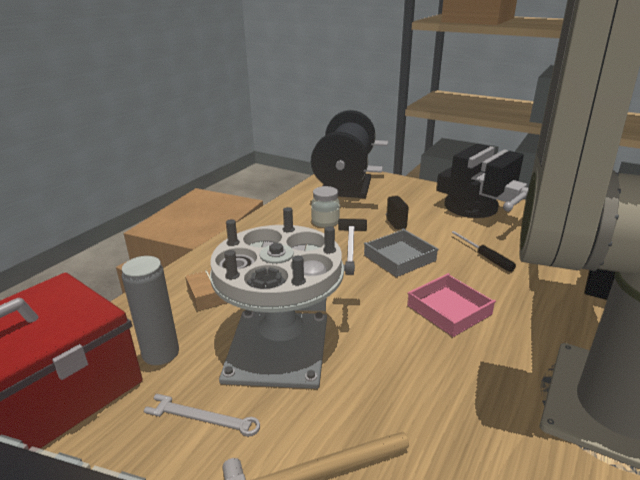

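View pics/wrist0.png

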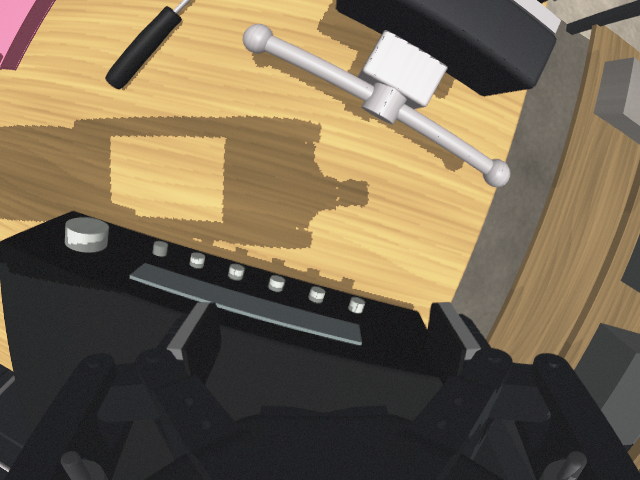

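```bash
cat > h.py <<'E'
import numpy as np,cv2
from workcell import *
from scipy.spatial.transform import Rotation as R
def cam(n):
    c=camera_info(n);w,x,y,z=c['attitude'];c['R']=R.from_quat([x,y,z,w]).as_matrix();c['f']=240/np.tan(np.radians(c['vfov']/2));c['n']=n;return c
def ray(c,u,v):
    a=(u-c['cx'])/c['f'];b=(v-c['cy'])/c['f']
    if c['n']=='wrist':
        r=np.hypot(a,b);k=np.sin(r)/max(r,1e-9);d=np.array([a*k,-b*k,-np.cos(r)])
    else: d=np.array([a,-b,-1.]); d/=np.linalg.norm(d)
    return c['R']@d
def onz(c,u,v,z):
    d=ray(c,u,v);return c['eye']+d*(z-c['eye'][2])/d[2]
def proj(c,P):
    p=c['R'].T@(np.asarray(P,float)-c['eye'])
    if c['n']=='wrist':
        th=np.arctan2(np.hypot(p[0],p[1]),-p[2]);h=np.hypot(p[0],p[1]);return np.array([c['cx']+c['f']*th*p[0]/h,c['cy']-c['f']*th*p[1]/h])
    return np.array([c['cx']+c['f']*p[0]/-p[2],c['cy']-c['f']*p[1]/-p[2]])
def crop(src,x0,y0,w,h,k,out):
    im=cv2.imread(src) if isinstance(src,str) else src
    cv2.imwrite(out,cv2.resize(im[y0:y0+h,x0:x0+w],None,fx=k,fy=k,interpolation=cv2.INTER_CUBIC))
E
python3 - <<'E'
from h import *
crop('pics/scene0.png',290,160,180,160,4,'pics/scene0c.png')
crop('pics/side0.png',190,190,200,150,4,'pics/side0c.png')
E
```

```text
(no output)
```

View pics/scene0c.png

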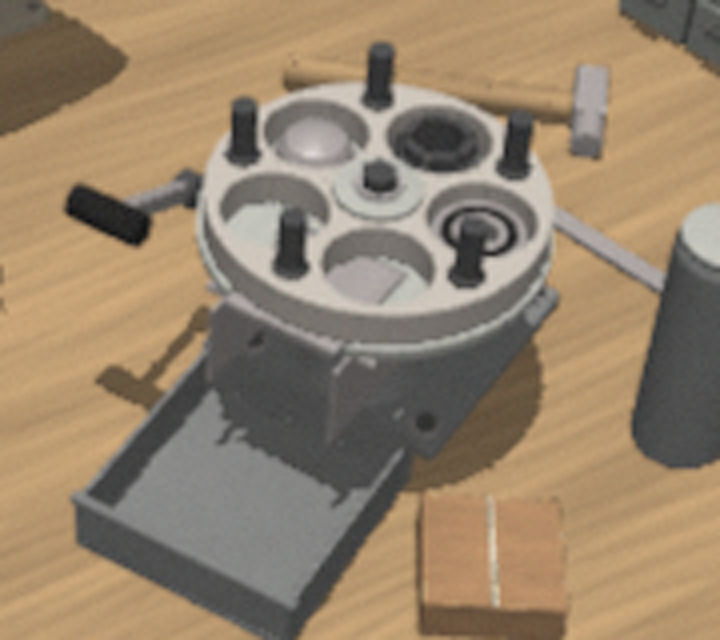

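View pics/side0c.png

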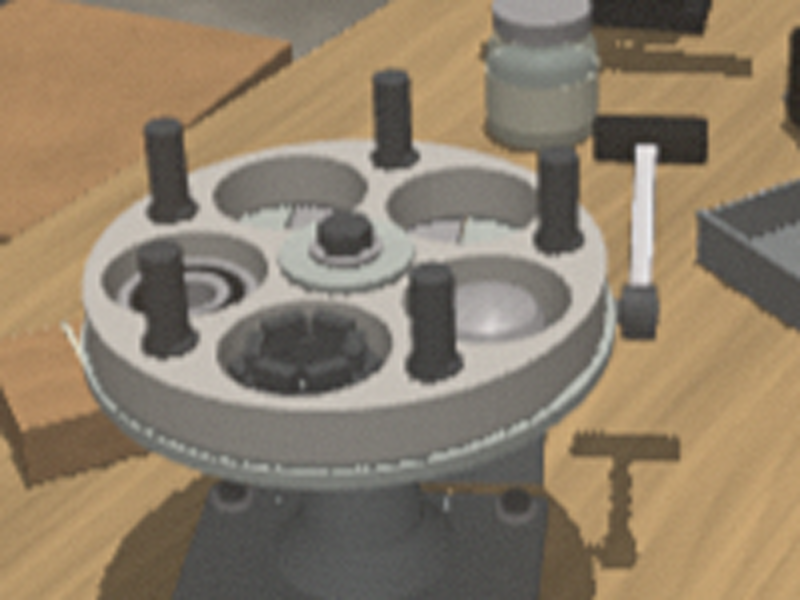

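```bash
python3 - <<'E'
from h import *
sc=cam('scene');sd=cam('side')
A=np.array([(381,48),(244,104),(293,213),(471,226),(520,118)])/4+[290,160]
B=np.array([(161,250),(432,270),(557,155),(391,76),(164,122)])/4+[190,190]
for c,P in((sc,A),(sd,B)):
    X=np.array([onz(c,*p,.217) for p in P])[:,:2];m=X.mean(0);print(c['n'],m.round(4))
    d=X-m;print(np.hypot(*d.T).round(4),np.degrees(np.arctan2(d[:,1],d[:,0])).round(1))
    print(X.round(3))
g=onz(sc,107/4+290,215/4+160,.173);print('grip',g)
g=onz(sd,651/4+190,138/4+190,.173);print('grip',g)
for q in((75,495),(295,610),(415,440)): print('boxrim',onz(sc,q[0]/4+290,q[1]/4+160,.045))
E
```

```text
scene [0.5806 0.1116]
[0.0946 0.0935 0.092  0.0946 0.0937] [ 146.8 -141.   -69.5    1.8   74.4]
[[0.501 0.163]
 [0.508 0.053]
 [0.613 0.025]
 [0.675 0.115]
 [0.606 0.202]]
side [0.5757 0.114 ]
[0.0937 0.0928 0.0926 0.0926 0.0947] [  75.3  147.3 -142.2  -69.2    1.6]
[[0.599 0.205]
 [0.498 0.164]
 [0.503 0.057]
 [0.609 0.027]
 [0.67  0.117]]
grip [ 0.51676838 -0.05348745  0.173     ]
grip [ 0.51260074 -0.05243541  0.173     ]
boxrim [ 0.61848009 -0.13276836  0.045     ]
boxrim [ 0.7649115  -0.05678768  0.045     ]
boxrim [0.68461838 0.08602753 0.045     ]
```

```bash
python3 - <<'E'
from h import *
sc=cam('scene');sd=cam('side')
print('can',onz(sc,471,220,.19),onz(sd,144,266,.19))
print('bearing',onz(sc,480/4+290,228/4+160,.162),'hubtop',onz(sc,379/4+290,168/4+160,.19),onz(sd,345/4+190,222/4+190,.19))
# carousel prediction overlay
im=cv2.imread('pics/scene0.png');a=np.array([.578,.1128]);y=np.radians(-63.5)
Rz=np.array([[np.cos(y),-np.sin(y)],[np.sin(y),np.cos(y)]])
def P(x,yy,z):return np.r_[a+Rz@[x,yy],z]
for p in[(.1206,-.13,.173),(.07,0,.145),(.118,.041,.145),(.118,-.041,.145),(.03,-.13,.131)]:
    u=proj(sc,P(*p));cv2.circle(im,tuple(int(round(16*t)) for t in u),16,(0,0,255),-1,shift=4)
crop(im,290,160,180,160,4,'pics/ov.png')
print(P(.1206,-.13,.173),P(.07,0,.145))
E
```

```text
can [0.73926293 0.26552446 0.19      ] [0.7252847  0.27343903 0.19      ]
bearing [0.63340226 0.1583947  0.162     ] hubtop [0.57820429 0.11384199 0.19      ] [0.57699389 0.11227984 0.19      ]
[ 0.51546999 -0.0531348   0.173     ] [0.60923385 0.05015459 0.145     ]
```

View pics/ov.png

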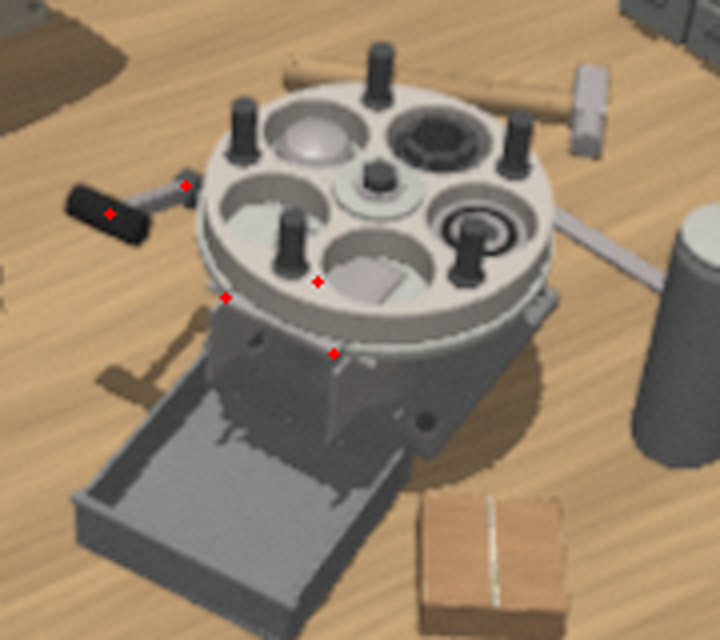

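move_arm --series '[[[0,0,0.8],0],[[0,0,1.6],1.2],[[0.6,0.85,1.6],2.4],[[1.2,1.7,1.6],3.6],[[1.8,2.55,1.6],4.8],[[2.4,3.4,1.6],6.0],[[3.0,4.25,1.6],7.2],[[3.6,5.1,1.6],8.4],[[4.2,5.95,1.6],9.6],[[4.8,6.8,1.6],10.8],[[5.4,7.65,1.6],12.0],[[6.0,8.5,1.6],13.2]]' --claw 0.45

```text
clock: 1.65
position: [0.4716, -0.1486, 0.3361]
orientation: [-0.0, 0.481, 0.877, -0.0]
contact_force: [0.2, -0.6, 0.3]
finger_gap: 0.0382
```

move_arm --series '[[[0.6,0.8,0],1.2],[[1.2,1.6,0],2.4],[[1.8,2.4,0],3.6],[[2.4,3.2,0],4.8],[[3.0,4.0,0],6.0],[[3.6,4.8,0],7.0],[[4.02,5.34,0],7.55],[[4.02,5.34,0],7.55],[[4.02,5.34,0],7.55]]'

```text
clock: 2.78
position: [0.6716, 0.1165, 0.3357]
orientation: [-0.001, -0.022, 1.0, -0.0]
contact_force: [-1.1, -0.8, -0.4]
finger_gap: 0.0383
```

```bash
python3 - <<'E'
from h import *
s=get_state();print(s['position'],s['orientation'],s['joint_pos'])
c=cam('wrist');im=read_camera('wrist')
for p in[(.672,.117,.217),(.672,.117,.172)]:
    u=proj(c,p);print(u);cv2.circle(im,tuple(int(t) for t in u),3,(0,0,255),-1)
cv2.imwrite('pics/w1.png',im)
E
```

```text
[0.6716318  0.11650507 0.33574165] [-5.40817791e-04 -2.18460214e-02  9.99761176e-01 -2.25080655e-04] [ 9.67591252e-02  3.40856386e-01  1.10188544e+00 -3.71038639e-04
  1.69996311e+00 -1.51778032e+00]
[324.53228228 245.17633165]
[324.35617298 228.01886414]
```

View pics/w1.png

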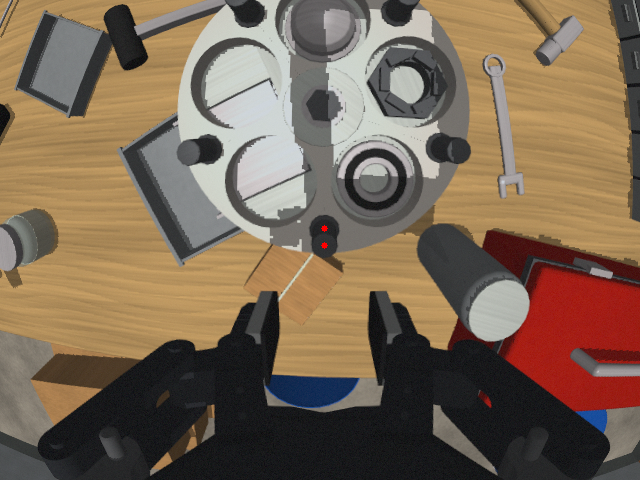

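move_arm --series '[[[0,0,-0.5],0],[[0,0,-1.1],0],[[0,0,-1.7],0],[[0,0,-2.2],0],[[0,0,-2.56],0],[[0,0,-2.56],0]]'

```text
clock: 3.58
position: [0.6709, 0.1161, 0.2068]
orientation: [-0.001, -0.022, 1.0, -0.0]
contact_force: [-0.2, -0.4, 0.2]
finger_gap: 0.0383
```

```bash
python3 - <<'E'
from h import *
s=get_state();print(s['position'],s['contact_force'])
# arc offsets: start theta 2.5, finger lead; total -52 each in 12 rows then rest
a=np.array([.578,.1128]);r=.094
th0=2.5
for base,steps in((0,np.linspace(0,-54,13)[1:]),(-54,np.linspace(-54,-106,13)[1:])):
    b=np.radians(th0+base)
    for k in steps:
        t=np.radians(th0+k);d=(np.array([np.cos(t)-np.cos(b),np.sin(t)-np.sin(b)]))*r/.05
        print([[round(d[0],2),round(d[1],2),0],round((k-base)/8,2)])
E
```

```text
[0.67085387 0.11608275 0.20678847] [-0.23728027 -0.42232869  0.20232658]
[[np.float64(0.0), np.float64(-0.15), 0], np.float64(-0.56)]
[[np.float64(-0.01), np.float64(-0.29), 0], np.float64(-1.12)]
[[np.float64(-0.03), np.float64(-0.44), 0], np.float64(-1.69)]
[[np.float64(-0.07), np.float64(-0.58), 0], np.float64(-2.25)]
[[np.float64(-0.11), np.float64(-0.73), 0], np.float64(-2.81)]
[[np.float64(-0.17), np.float64(-0.86), 0], np.float64(-3.38)]
[[np.float64(-0.23), np.float64(-0.99), 0], np.float64(-3.94)]
[[np.float64(-0.31), np.float64(-1.12), 0], np.float64(-4.5)]
[[np.float64(-0.4), np.float64(-1.24), 0], np.float64(-5.06)]
[[np.float64(-0.49), np.float64(-1.35), 0], np.float64(-5.62)]
[[np.float64(-0.6), np.float64(-1.46), 0], np.float64(-6.19)]
[[np.float64(-0.71), np.float64(-1.55), 0], np.float64(-6.75)]
[[np.float64(-0.11), np.float64(-0.08), 0], np.float64(-0.54)]
[[np.float64(-0.24), np.float64(-0.16), 0], np.float64(-1.08)]
[[np.float64(-0.36), np.float64(-0.23), 0], np.float64(-1.62)]
[[np.float64(-0.49), np.float64(-0.28), 0], np.float64(-2.17)]
[[np.float64(-0.63), np.float64(-0.33), 0], np.float64(-2.71)]
[[np.float64(-0.76), np.float64(-0.36), 0], np.float64(-3.25)]
[[np.float64(-0.9), np.float64(-0.39), 0], np.float64(-3.79)]
[[np.float64(-1.04), np.float64(-0.4), 0], np.float64(-4.33)]
[[np.float64(-1.19), np.float64(-0.41), 0], np.float64(-4.88)]
[[np.float64(-1.33), np.float64(-0.4), 0], np.float64(-5.42)]
[[np.float64(-1.47), np.float64(-0.38), 0], np.float64(-5.96)]
[[np.float64(-1.61), np.float64(-0.36), 0], np.float64(-6.5)]
```

move_arm --series '[[[0.0,-0.15,0],-0.56],[[-0.01,-0.29,0],-1.12],[[-0.03,-0.44,0],-1.69],[[-0.07,-0.58,0],-2.25],[[-0.11,-0.73,0],-2.81],[[-0.17,-0.86,0],-3.38],[[-0.23,-0.99,0],-3.94],[[-0.31,-1.12,0],-4.5],[[-0.4,-1.24,0],-5.06],[[-0.49,-1.35,0],-5.62],[[-0.6,-1.46,0],-6.19],[[-0.71,-1.55,0],-6.75]]'

```text
clock: 5.08
position: [0.6376, 0.0393, 0.2104]
orientation: [0.002, 0.435, 0.9, 0.001]
contact_force: [4.6, 1.1, -2.6]
finger_gap: 0.0385
```

```bash
python3 - <<'E'
from h import *
s=get_state();print(s['position'],s['contact_force'],s['wrist_torque'])
cv2.imwrite('pics/w2.png',read_camera('wrist'));crop(read_camera('scene'),250,100,240,200,3,'pics/s2.png')
E
```

```text
[0.6376127  0.03929637 0.21035806] [ 4.63051172  1.08883624 -2.59739413] [ 0.2404044  -0.59697968 -0.014798  ]
```

View pics/w2.png

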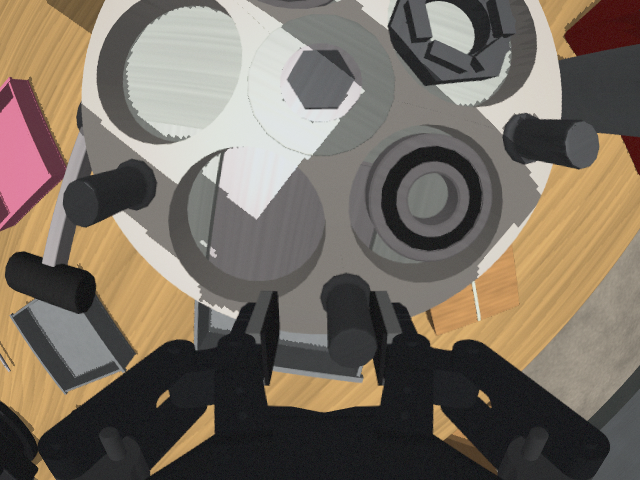

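View pics/s2.png

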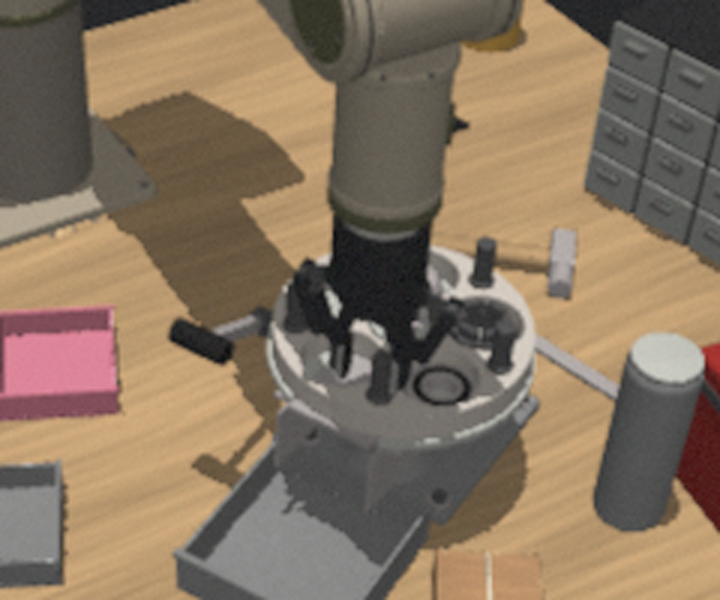

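move_arm --series '[[[-0.11,-0.08,0],-0.54],[[-0.24,-0.16,0],-1.08],[[-0.36,-0.23,0],-1.62],[[-0.49,-0.28,0],-2.17],[[-0.63,-0.33,0],-2.71],[[-0.76,-0.36,0],-3.25],[[-0.9,-0.39,0],-3.79],[[-1.04,-0.4,0],-4.33],[[-1.19,-0.41,0],-4.88],[[-1.33,-0.4,0],-5.42],[[-1.47,-0.38,0],-5.96],[[-1.47,-0.38,0],-5.96]]'

```text
clock: 6.68
position: [0.5634, 0.0203, 0.2097]
orientation: [0.001, 0.761, 0.649, 0.001]
contact_force: [-0.5, 0.1, 0.4]
finger_gap: 0.0382
```

```bash
python3 - <<'E'
from h import *
s=get_state();print(s['position'],s['contact_force'])
c=cam('wrist');im=read_camera('wrist');cv2.imwrite('pics/w3.png',im)
p=np.array([.6092,.0502,.145]);u=proj(c,p);print(u);cv2.circle(im,tuple(int(t) for t in u),3,(0,0,255),-1)
for q in((.138-.02,.041),(.118,-.041),(.029,.041),(.029,-.041)):
    y=np.radians(-63.5);x=np.array([.578,.1128])+[q[0]*np.cos(y)-q[1]*np.sin(y),q[0]*np.sin(y)+q[1]*np.cos(y)]
    u=proj(c,[*x,.145]);cv2.circle(im,tuple(int(t) for t in u),3,(0,255,0),-1)
cv2.imwrite('pics/w3o.png',im)
E
```

```text
[0.56337561 0.02028242 0.20970637] [-0.52018536  0.14580879  0.37429799]
[403.14317806 205.77765767]
```

View pics/w3o.png

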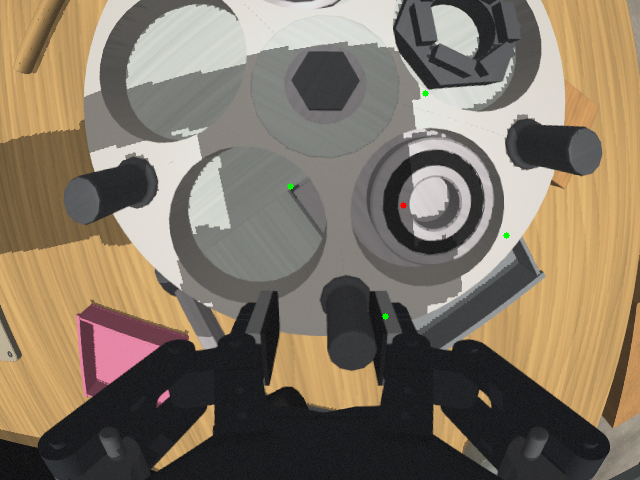

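```bash
python3 - <<'E'
from h import *
c=cam('wrist');a=np.array([.578,.1128])
def ang(u,v,z):
    X=onz(c,u,v,z)[:2]-a;return X+a,np.hypot(*X),np.degrees(np.arctan2(X[1],X[0]))
print('bearing',ang(432,201,.162))
print('pockettop',ang(427,208,.172))
print('hub',onz(c,325,82,.185))
print('posttops',ang(350,348,.217),ang(578,151,.217),ang(84,200,.217))
print(get_state()['position'])
E
```

```text
bearing (array([0.61989019, 0.05465181]), np.float64(0.071665893975413), np.float64(-54.23087105576023))
pockettop (array([0.61457282, 0.05414383]), np.float64(0.06912392566248099), np.float64(-58.055973075823616))
hub [0.578223   0.11171127 0.185     ]
posttops (array([0.57253177, 0.01938185]), np.float64(0.09357805495446568), np.float64(-93.34998594580122)) (array([0.66243897, 0.0783189 ]), np.float64(0.09120792212609409), np.float64(-22.21290705503391)) (array([0.48885461, 0.08760208]), np.float64(0.09263820137407654), np.float64(-164.21647293695855))
[0.5633762  0.02034111 0.20943025]
```

move_arm --series '[[[-0.07,0.01,0],-0.26],[[-0.13,0.03,0],-0.52],[[-0.2,0.04,0],-0.78],[[-0.265,0.063,0],-1.04],[[-0.265,0.063,0],-1.04],[[-0.265,0.063,0],-1.04]]'

```text
clock: 7.48
position: [0.5496, 0.0235, 0.2082]
orientation: [-0.0, 0.806, 0.592, -0.0]
contact_force: [2.1, -1.6, 1.9]
finger_gap: 0.0384
```

```bash
python3 - <<'E'
from h import *
s=get_state();print(s['position'],s['contact_force'])
c=cam('wrist');im=read_camera('wrist')
p=np.array([.6092,.0502,.162]);u=proj(c,p);print(u);cv2.circle(im,tuple(int(t) for t in u),3,(0,0,255),-1)
cv2.imwrite('pics/w4o.png',im)
E
```

```text
[0.54959347 0.02346142 0.20824655] [ 2.11329563 -1.64891618  1.85141397]
[429.57992758 199.96886998]
```

View pics/w4o.png

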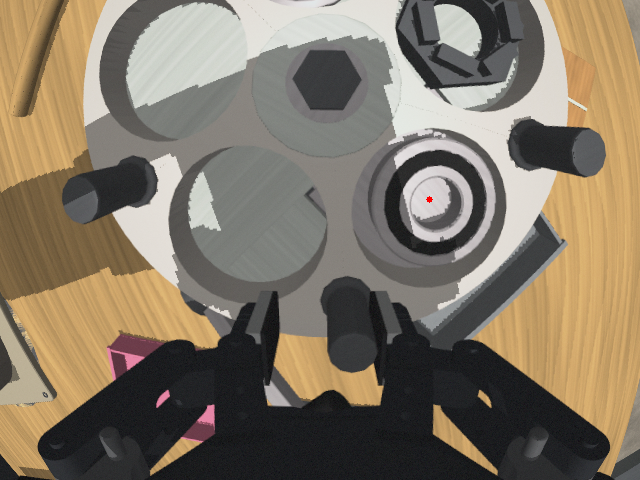

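move_arm --series '[[[0.06,-0.02,0],0.2],[[0.13,-0.035,0],0.5],[[0.13,-0.035,0],0.5],[[0.13,-0.035,0.5],0.5],[[0.13,-0.035,1.2],0.5],[[0.13,-0.035,1.9],0.5],[[0.13,-0.035,2.56],0.5],[[0.13,-0.035,2.56],0.5]]'

```text
clock: 8.52
position: [0.5572, 0.0217, 0.3397]
orientation: [0.002, 0.785, 0.619, 0.002]
contact_force: [0.1, 0.5, -1.0]
finger_gap: 0.0387
```

```bash
python3 - <<'E'
from h import *
s=get_state();print(s['position'],s['orientation'],s['contact_force'])
c=cam('wrist');im=read_camera('wrist')
p=np.array([.6092,.0502,.162]);u=proj(c,p);print(u);cv2.circle(im,tuple(int(t) for t in u),2,(0,0,255),-1)
for p in((.5155,-.0531,.185),(.5047,-.0585,.185)):
    u=proj(c,p);cv2.circle(im,tuple(int(t) for t in u),2,(0,255,0),-1)
cv2.imwrite('pics/w5o.png',im)
E
```

```text
[0.55722468 0.02173376 0.33969058] [0.00166199 0.78513736 0.61931633 0.00195935] [ 0.10362462  0.51215946 -1.00665888]
[377.17732029 174.53505493]
```

View pics/w5o.png

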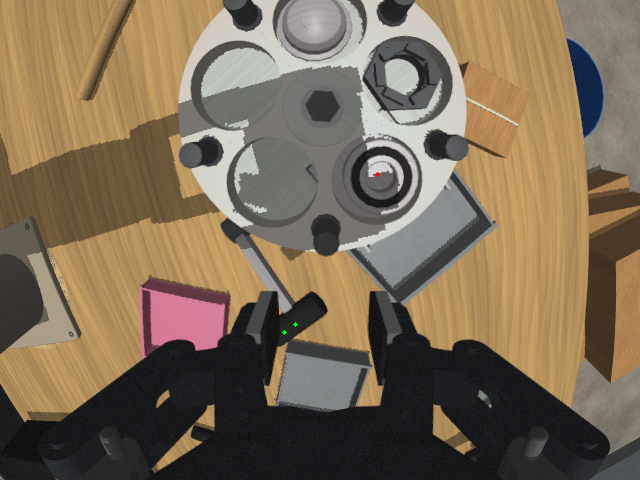

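```bash
python3 - <<'E'
from h import *
c=cam('wrist');im=read_camera('wrist')
g=cv2.cvtColor(im,cv2.COLOR_BGR2GRAY)
m=((g<60)*255).astype(np.uint8);m[:130]=0;m[225:]=0;m[:,:335]=0;m[:,425:]=0
cs,_=cv2.findContours(m,cv2.RETR_EXTERNAL,cv2.CHAIN_APPROX_NONE);k=max(cs,key=cv2.contourArea)
e=cv2.fitEllipse(k);print(e)
X=onz(c,*e[0],.162);print(X)
p=[onz(c,u,v,.217)[:2] for u,v in((326,243),(453,147),(193,155),(393,12),(243,14))];p=np.array(p);a=p.mean(0);d=p-a;print(a,np.degrees(np.arctan2(d[:,1],d[:,0])),np.hypot(*d.T))
E
```

```text
((382.6096496582031, 176.92587280273438), (59.680450439453125, 60.40848159790039), 19.78804588317871)
[0.61161006 0.04776507 0.162     ]
[0.57573537 0.10683323] [-101.48947932  -26.99322001 -176.28274515   42.44114194  113.6893033 ] [0.08742689 0.08952989 0.08929188 0.08191124 0.08389295]
```

move_arm --series '[[[-0.2,-0.3,0],1.3],[[-0.4,-0.6,0],2.6],[[-0.6,-0.9,0],3.9],[[-0.8,-1.2,0],5.2],[[-1.0,-1.5,0],6.5],[[-1.04,-1.6,0],7.8],[[-1.04,-1.6,0],9.1],[[-1.04,-1.6,0],10.4],[[-1.04,-1.6,0],11.7],[[-1.04,-1.6,0],13.0],[[-1.04,-1.6,0],14.3],[[-1.04,-1.6,0],15.6]]' --claw 0

```text
clock: 10.12
position: [0.5034, -0.058, 0.3341]
orientation: [-0.002, -0.188, 0.982, 0.001]
contact_force: [-0.0, -0.2, -0.4]
finger_gap: -0.0001
```

move_arm --series '[[[0,0,0],1.3],[[0,0,0],2.6],[[0,0,-0.5],2.6],[[0,0,-1.0],2.6],[[0,0,-1.5],2.6],[[0,0,-1.9],2.6],[[0,0,-1.9],2.6]]'

```text
clock: 11.0
position: [0.5026, -0.0579, 0.2384]
orientation: [-0.002, -0.36, 0.933, 0.001]
contact_force: [0.4, -0.0, -0.4]
finger_gap: -0.0001
```

```bash
python3 - <<'E'
from h import *
s=get_state();print(s)
crop(read_camera('scene'),250,100,240,200,3,'pics/s6.png');crop(read_camera('side'),190,100,250,200,3,'pics/d6.png')
E
```

```text
{'clock': 11.0, 'joint_pos': array([-2.16106952e-01, -1.12568945e-01,  1.76518327e+00, -4.61236538e-06,
        1.49410305e+00, -2.52243602e+00]), 'qvel': array([-0.00251967, -0.02375154, -0.05373823, -0.0024334 ,  0.02220765,
        0.00070822]), 'effort': array([-1.41520062e-02, -4.31082702e+01, -4.87609756e+01, -1.26252144e-04,
       -3.97008369e-01,  1.85426448e-03]), 'position': array([ 0.50258272, -0.05791692,  0.23844684]), 'orientation': array([-0.00213913, -0.35953105,  0.93312961,  0.00141061]), 'contact_force': array([ 0.36168599, -0.00675687, -0.366531  ]), 'wrist_torque': array([-0.02186714,  0.01200398, -0.0417537 ]), 'finger_gap': -9.54866571980094e-05}
```

View pics/s6.png

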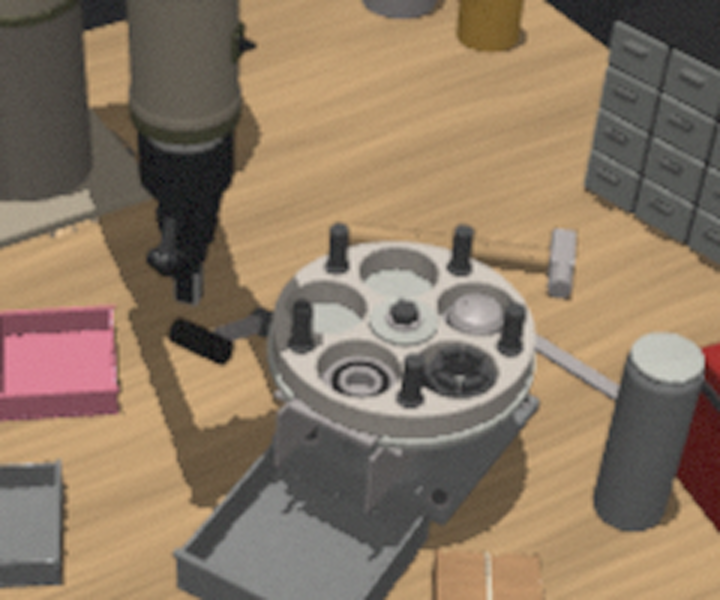

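View pics/d6.png

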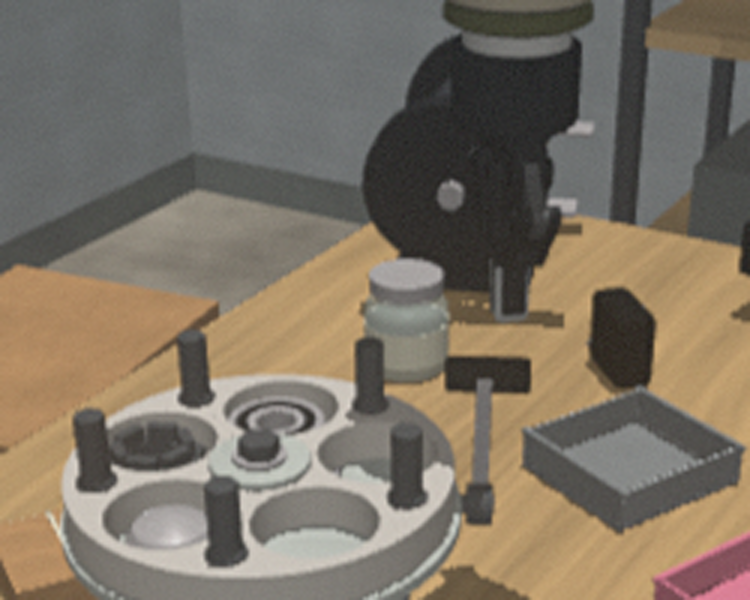

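move_arm --series '[[[0.03,-0.01,-0.3],0],[[0.03,-0.01,-0.5],0],[[0.05,-0.05,-0.7],0],[[0.09,-0.12,-0.9],0],[[0.1,-0.15,-1.08],0],[[0.11,-0.17,-1.25],0],[[0.11,-0.17,-1.25],0]]'

```text
clock: 11.98
position: [0.5098, -0.0671, 0.1785]
orientation: [-0.0, -0.359, 0.933, -0.0]
contact_force: [0.7, -2.5, 4.9]
finger_gap: -0.0001
```

```bash
python3 - <<'E'
from h import *
s=get_state();print(s['position'],s['contact_force'],s['wrist_torque'])
crop(read_camera('scene'),250,100,240,200,3,'pics/s7.png');crop(read_camera('side'),190,100,250,200,3,'pics/d7.png')
E
```

```text
[ 0.509757   -0.06706388  0.17845924] [ 0.6747859 -2.5385769  4.8739229] [-0.43957304 -0.10136915 -0.01309918]
```

View pics/s7.png

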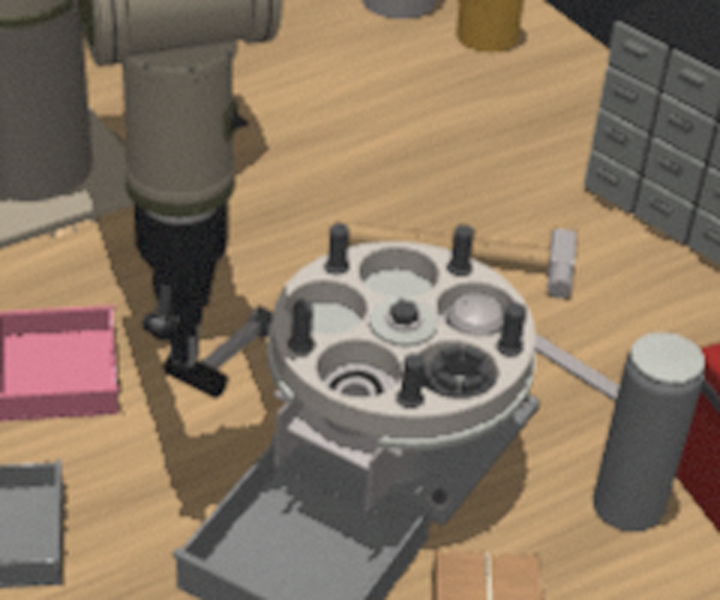

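View pics/d7.png

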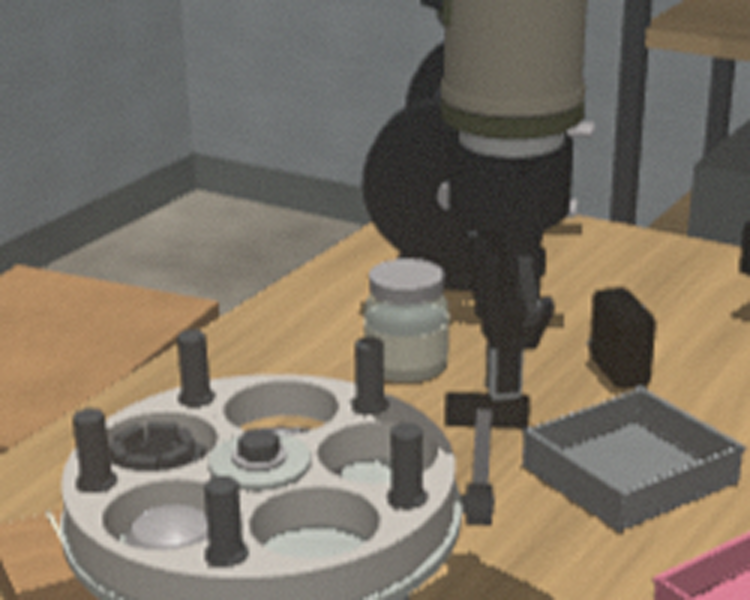

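move_arm --series '[[[0,0,-0.17],0],[[0,0,-0.34],0],[[-0.01,0.02,-0.52],0],[[-0.02,0.05,-0.69],0],[[-0.05,0.1,-0.86],0],[[-0.08,0.16,-1.02],0],[[-0.11,0.23,-1.18],0],[[-0.11,0.23,-1.2],0],[[-0.11,0.23,-1.2],0],[[-0.11,0.23,-1.2],0]]'

```text
clock: 13.32
position: [0.5039, -0.0549, 0.1187]
orientation: [-0.0, -0.36, 0.933, 0.0]
contact_force: [-0.7, -2.0, 6.9]
finger_gap: 0.0001
```

```bash
python3 - <<'E'
from h import *
s=get_state();print(s['position'],s['contact_force'],s['wrist_torque'])
crop(read_camera('scene'),250,100,240,200,3,'pics/s8.png')
E
```

```text
[ 0.50388815 -0.05494041  0.11874299] [-0.69690684 -1.97021226  6.87515358] [-0.23944953  0.03528066 -0.03088708]
```

View pics/s8.png

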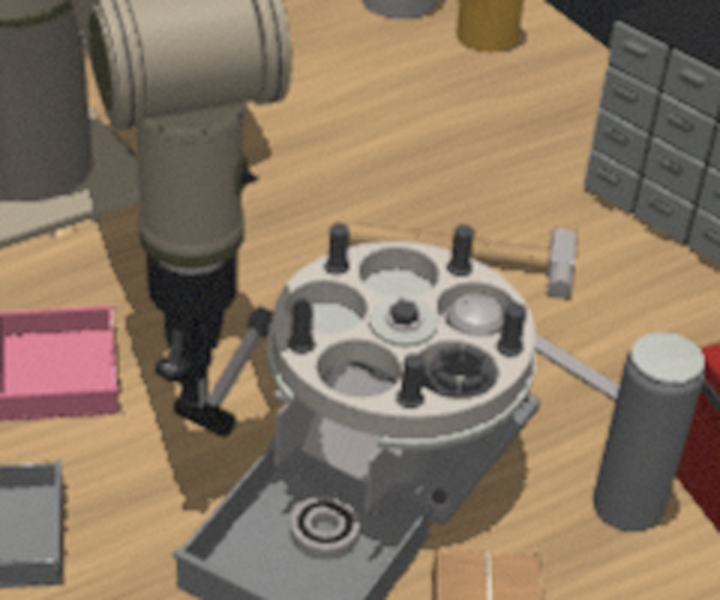

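move_arm --series '[[[0.03,-0.07,0.18],0],[[0.06,-0.13,0.34],0],[[0.09,-0.18,0.51],0],[[0.1,-0.21,0.68],0],[[0.11,-0.23,0.86],0],[[0.11,-0.23,1.03],0],[[0.11,-0.23,1.2],0],[[0.09,-0.18,1.54],0],[[0.04,-0.09,1.86],0],[[0.04,-0.09,2.4],0],[[0.04,-0.09,3.2],0],[[0.04,-0.09,4.0],0]]'

```text
clock: 14.88
position: [0.5057, -0.0597, 0.3204]
orientation: [-0.0, -0.359, 0.933, -0.0]
contact_force: [0.5, -0.4, 0.4]
finger_gap: -0.0001
```

```bash
python3 - <<'E'
from h import *
s=get_state();print(s['position'],s['contact_force'],s['clock'])
im=read_camera('scene');crop(im,250,130,240,200,3,'pics/s9.png');cv2.imwrite('pics/d9.png',read_camera('side'))
E
```

```text
[ 0.50571222 -0.05971787  0.32035346] [ 0.49699211 -0.37440386  0.37043636] 14.875
```

View pics/s9.png

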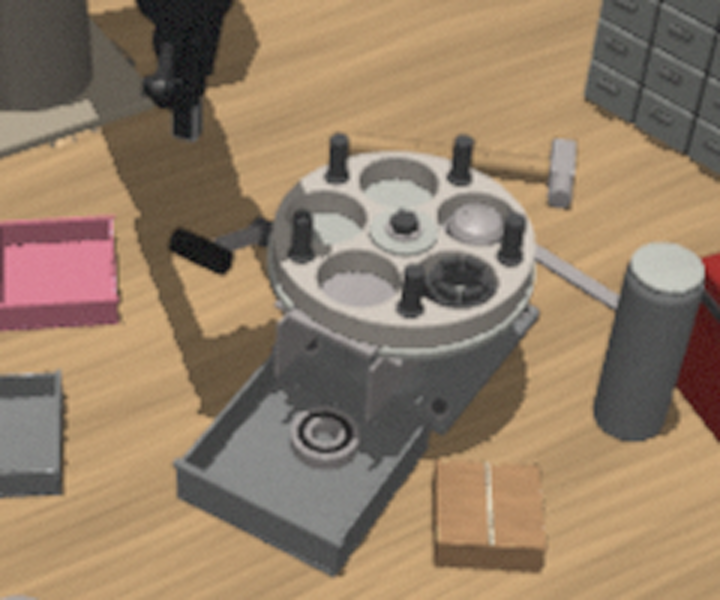

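View pics/d9.png

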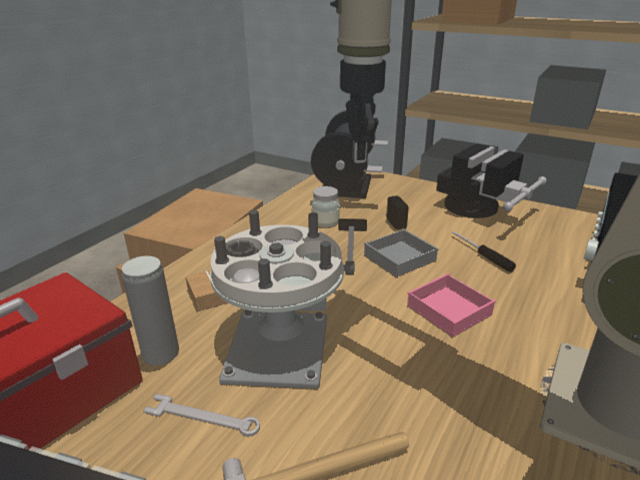

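The last views show the bearing flat in the kit box at about (325, 432) in the scene crop. The lever is back up at its starting spot, the flap is shut, and the nut and cap are still in their pockets. The arm is clear, so I'm handing in.

```bash
python3 -c "
from workcell import *
print(sign_off())"
```

```text
the job is handed in; nothing more can be done
None
```

The bearing is in the grey kit box and the job is handed in, at about 15 s of the 72 s allowed. `sign_off` reports no verdict, so this rests on my own checks.

- **Turning:** I held one hand post loosely and turned the wheel about 104° clockwise. The bearing stopped about 3.5 mm from the flap's middle, against the 15 mm allowed.
- **Tipping:** I pressed the lever with shut fingers to near its end, then let it come back up along its arc. Wrist force readings stayed under about 7 N.
- **Last pictures:** The bearing lies flat in the box, the flap is shut and the lever is back at its starting place. The nut and cap are in their pockets, and the box and other things on the bench look unmoved. The arm is clear of everything.
- **One disagreement:** A rough wheel-axis estimate from the wrist camera came out about 6 mm off the other two views, with post radii 5–12 mm short. I did not use it. The two fixed cameras agreed on the axis to about 5 mm.

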